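# Ballast a table easel and hold its board at the balance point

### The arm

A 6-joint arm with a two-finger parallel gripper is mounted at the origin on the work surface. World frame = base frame: x ahead of the robot, y to its left, z up, the work surface at z = 0. Lengths are in m, angles in degrees, forces in N, time in s.
With the tool pointing down it reaches from about 0.375 to 0.9 m from the base axis. Payload 3.1 kg.
Tool frame: the origin (TCP) lies on the centre line of the jaws, within the pads' length; the fingertips stand 11 mm ahead of it and the grasp point (between the pads) lies 8 mm behind it; z points along the fingers, y is the line along which they close (so a half turn about z gives the same grasp; the last joint's range is limited). The gripper opens to 87 mm and grips with 3 to 60 N. Pads are 19 mm wide; open, the fingers measure 117 mm over their backs; the gripper's body (75 mm by 190 mm) begins 51 mm behind the grasp point.
Start: joints at [57.153, 30.224, 82.088, -0, 67.689, -10.227], TCP at [0.24, 0.577, 0.234] pointing down, gripper open.
Joint ranges: [-176.69, 176.69], [-43.24, 126.21], [12.49, 139.97], [-82, 262], [0, 151.66], [-163.58, 163.58]. Speed limits (degrees/s): [159.86, 159.86, 180, 180, 180, 180].

### API

Orientations are given as a 3x3 rotation matrix whose columns are the frame's x, y, z axes.
In Python, from rig import * gives the robot as it stands.
- The arm moves only by the shell command python3 -m inch 'ROWS'. ROWS is JSON, a list of rows, each an object of numbers: "gripper": the opening in per cent of the stroke, from 0 (shut) to 100 (fully open); "dx", "dy", "dz": the shift along the tool's x, y, z in mm; "turn": the turn about the tool's z in rad. A call has 1 to 12 rows; each row is the pose to reach, as a shift and turn from the pose commanded when the call began, along the tool's axes at that moment; what a row does not reach only later rows make up. A row lasts 1/10 s, in which the tool goes at most 50 mm and 8.59 degrees, less where a joint would pass 70% of its speed; a pose out of reach is approached as far as the arm can. A call with a gripper value outside its range is refused whole. The fingers move at their own pace and stop on an object; the grip force is fixed at half the most. Time passes only in rows, so rows that repeat a pose let the fingers close. It gives the time, the measured TCP pose, the force and the opening at its end, in the units of the state.
- read_state(): the state, without advancing time (a new reading comes with each control period).
- capture(name): name is "scene" or "top"; returns the picture (400x640x3 uint8, red, green, blue); there is no depth.
- get_calibration(name): a dict with "camera_matrix" (3x3 intrinsics, pixels), "world_to_cam" (4x4, takes a point from world to camera coordinates). Camera axes: x right, y down, z forward; pixel columns grow to the right and rows downward; lengths in m; the calibration is good to about 2 mm. A picture is of the moment at which its call begins. get_calibration takes no time and is no camera call.
- hand_in(): hands the job in, once; it reports no verdict.
Trained networks look in the newest picture that a camera, given by its name, has taken for a name from the list of things; names that differ only in an ending like _2 or _b are one class to them, and where a whole thing is asked for, a point or a joint stands for the part that bears it (a point fixed in the world has none). Each returns a list of dicts, best first, with "score" (0 to 1); they miss things now and then, are a little off and sometimes report something else, mostly with a low value. They report only what shows in the picture. A call takes as long as a camera call. They do not tell look-alikes from the thing itself.
- recognise(camera, query): "extent" ([centre column, centre row, width, height] in pixels, round what is visible of it).
The state is a dict: "time_s": time; "joint_positions": joint angles; "qvel": joint speeds; "tau": joint torques, N m; "position": TCP position; "tcp_rot": TCP orientation; "force": force on the tool from outside, world axes, zero at the start; "moment": the same for the moment, N m; "opening": opening from 0.0 (shut) to 1.0 (fully open).
Only numpy, scipy, OpenCV 4.12 (cv2) and the standard library are available. Lean on these libraries where they do the work, as an engineer would, in place of code of your own. Each camera call takes 0.05 s, during which the arm holds its last target. There are 200 camera calls.

### The job

Ballast the little table easel: lower the bigger steel ring down the post on its base until it is fully home, then the smaller ring down on top of it, keeping hold of each until it is down. Then grip the round bar at the free edge of the folded picture board, swing the board up to its balance point, where it would fall neither way, and finish while still gripping the bar and holding the board still there, so that I can fit the prop. Do not let the board drop back or topple over to the far side, and leave the other things on the table where they are.

Things in the scene. Friction and masses are not known exactly. Their poses are not given: they have to be found in the camera images.
- easel: easel's fixed wooden base plank, 20 mm thick; origin at table height, plank spans x -140 to 100, y -215 to 120 mm. At yaw 0 its x points away from the robot. The board lies folded over the plank, hinged at its far (+x) side, free edge and bar on the -x side towards the robot; the ballast post stands on the plank on the -y side of the board
- post_foot (a point): foot of the upright steel ballast post, on its axis at the plank's top face (20 mm above the table). Post 16 mm in diameter, 54 mm tall, its top 6 mm tapered; the board's edge is 75 mm from its axis. Axes as the easel's, z up. A ring at home has its centre 11 mm above this point (first ring) or 33 mm (second, on top)
- ring_big_c (a point): centre (half-way up) of the bigger plain steel ballast ring, loose, lying flat on the table: 56 mm outer diameter, 20 mm bore, 22 mm high, about 0.36 kg
- ring_small_c (a point): centre (half-way up) of the smaller plain steel ballast ring, loose, lying flat on the table: 40 mm outer diameter, 20 mm bore, 22 mm high, about 0.15 kg
- hinge (a point): middle of the board's hinge axis, 55 mm above the table, 80 mm towards +x from the easel's origin; the hinge axis runs along the easel's y. Axes as the easel's. Fixed
- bar (a point): middle of the board's grip bar: round steel, 12 mm diameter, 110 mm long, parallel to the hinge, 195 mm from its axis, 45 mm beyond the board's free edge. Folded: 55 mm above the table, 35 mm above the plank. It can be pinched from above and turns between the fingers as the board swings. At joint value q it is 195*cos(q) mm from the hinge towards the easel's -x and 195*sin(q) mm above it
- board (a joint): angle of the picture board (plywood 145 x 190 x 10 mm, canvas on its upper face, about 0.55 kg): 0 = folded flat, grows as the free edge rises, pi/2 = upright, stop at 2.3 (fallen to the far side). The hinge is almost frictionless. The weight sits off the board's plane: it balances at 1.44 rad, 7.5 degrees short of upright, bar 25 mm short of above the hinge and 193 mm over it
- pot: bystander: small yellow paint pot with a white cap, 38 mm diameter, 45 mm high, origin under its centre
- brush: bystander: wooden paint brush, 200 mm, lying flat, origin under its middle
- mug: bystander: blue mug, 84 mm diameter, 75 mm high, origin under its centre
- bottle: bystander: pale water bottle with a blue cap, 72 mm diameter, 220 mm high, origin under its centre
- tube: bystander: metal paint tube about 115 mm long, lying flat, origin under its middle
- canvas: bystander: painted canvas 250 by 180 by 18 mm, lying flat, origin under its centre
- jar: bystander: glass jar with a steel cap, 64 mm diameter, 75 mm high, origin under its centre
There are look-alikes about, which are no part of the job. What is shaped like the part that bears ring_small_c but turquoise is not meant.

How it is judged (in metres and radians):
On the way, in this order (a step that is already met when the one before it is completed fails the run):
1. the bigger ring is fully home at the foot of the post and let go (horizontal distance between ring_big_c and post_foot below 0.004 m and z of ring_big_c in the frame of post_foot between 0.008 and 0.0135 m and angle between ring_big_c's own z axis and vertical below 0.08 rad and contact force between the fingers and ring_big below 0.1 N), for 0.2 s.
2. the smaller ring is down on top of it and let go (horizontal distance between each of ring_big_c, ring_small_c and post_foot below 0.004 m and z of ring_big_c in the frame of post_foot between 0.008 and 0.0135 m and angle between each of ring_big_c, ring_small_c's own z axis and vertical below 0.08 rad and z of ring_small_c in the frame of post_foot between 0.03 and 0.0355 m and contact force between the fingers and ring_small below 0.1 N), for 0.2 s.
3. the board is held still at its balance point, gripped by the fingers (value of joint board between 1.36 and 1.52 rad and velocity of joint board between -0.1 and 0.1 rad/s and contact force between the fingers and board above 3 N), for 0.3 s.
At the end, for the whole second after the job is handed in: Both rings are on the post, the bigger one home on the plank (within 2.5 mm) and the smaller one down on it (within 2.5 mm), untouched by the fingers; the board stands at 1.44 rad within 0.08 rad, still (below 0.1 rad/s), with the fingers gripping it (over 3 N) (all of step 2 and all of step 3 and contact force between the fingers and ring_big below 0.1 N); the arm keeps its last pose, push and grip.
It fails at once if a ring was dropped down the post from more than 15 mm above its seat instead of lowered ((horizontal distance between ring_big_c and post_foot below 0.006 m and z of ring_big_c in the frame of post_foot between 0.026 and 0.055 m and contact force between the fingers and ring_big below 0.01 N) or (horizontal distance between ring_small_c and post_foot below 0.006 m and z of ring_small_c in the frame of post_foot between 0.048 and 0.055 m and contact force between the fingers and ring_small below 0.01 N)).
It fails at once if the board toppled over to the far side (past 1.9 rad) (value of joint board above 1.9 rad).
It fails at once if the board was dropped (fell back faster than 3 rad/s) (velocity of joint board below -3 rad/s).
It fails at once if a bystander was moved by more than 30 mm (distance of any of pot, brush, mug, bottle, tube, canvas, jar from where it was at the start of the episode above 0.03 m).
It also fails if it takes over 70 s, if anything falls off the work surface, if the arm or the gripper's body presses on something with over 40 N, if the wrist force passes 120 N, or if a joint passes its speed limit or range.

## Working session

There is one attempt and no reset: what is moved stays moved. The work goes in short steps, Python scripts to look and compute and a shell command to move; the robot and the scene stay as the last step left them, time stands still between calls to the robot, and variables do not carry over. Pictures are saved under pics/ and viewed, on a budget of 10 in all, crops included, one or two more only if the job needs it, and the job is handed in when it is done.

```bash
mkdir -p pics; ls
python3 - <<'E'
from rig import *
import cv2
for n in ("scene","top"):
    im=capture(n); cv2.imwrite(f"pics/{n}0.png",im[:,:,::-1])
    c=get_calibration(n); print(n,c["camera_matrix"],c["world_to_cam"])
    for q in ("easel","ring_big_c","ring_small_c","bar","board","pot","mug","bottle","jar"):
        print(q,[(round(d["score"],2),[round(v,1) for v in d["extent"]]) for d in recognise(n,q)[:4]])
s=read_state();print(s["time_s"],s["position"],s["tcp_rot"],s["force"])
E
```

```text
pics
scene [[496.23985699   0.         328.31657672]
 [  0.         496.23985699 202.19441862]
 [  0.           0.           1.        ]] [[ 0.75112254  0.65994858  0.01681705 -0.4110968 ]
 [ 0.49142484 -0.54194383 -0.68176132 -0.1835765 ]
 [-0.44081352  0.52035061 -0.73138135  1.82192689]
 [ 0.          0.          0.          1.        ]]
easel [(0.87, [351.2, 215.6, 125.2, 92.5])]
ring_big_c [(0.71, [369.4, 197.3, 75.6, 54.4])]
ring_small_c [(0.52, [220.6, 294.7, 12.7, 15.2]), (0.48, [237.6, 275.8, 13.9, 9.1])]
bar [(0.8, [369.4, 199.1, 74.8, 51.2]), (0.75, [211.7, 242.5, 42.2, 45.0]), (0.64, [355.2, 214.1, 125.5, 89.9])]
board [(0.79, [366.6, 196.9, 74.3, 54.6]), (0.62, [354.2, 214.4, 127.8, 90.0])]
pot [(0.71, [276.0, 264.5, 13.6, 22.4]), (0.58, [158.1, 320.6, 12.7, 36.2])]
mug [(0.74, [331.4, 323.4, 34.7, 46.3])]
bottle [(0.71, [205.1, 328.0, 35.8, 64.0])]
jar [(0.74, [355.8, 132.9, 13.9, 26.7])]
top [[480.491932     0.         313.22619097]
 [  0.         480.491932   200.37889971]
 [  0.           0.           1.        ]] [[-2.15170040e-02 -9.99764556e-01 -2.80201435e-03  4.
[... 316 characters left out ...]
ll_c [(0.59, [441.2, 216.6, 12.9, 15.9]), (0.42, [417.3, 221.8, 8.4, 9.5])]
bar [(0.61, [279.6, 195.7, 59.9, 63.7]), (0.33, [163.9, 226.4, 61.1, 77.7])]
board [(0.89, [280.3, 197.8, 64.8, 65.8]), (0.24, [418.9, 223.2, 6.4, 9.3])]
pot [(0.63, [389.4, 203.7, 11.3, 14.8]), (0.52, [290.5, 202.2, 109.8, 86.6]), (0.21, [278.7, 197.2, 60.4, 61.9])]
mug [(0.68, [398.4, 136.9, 34.2, 26.8])]
bottle [(0.72, [482.0, 186.4, 40.8, 26.3])]
jar [(0.69, [205.0, 271.1, 23.6, 19.8])]
1.0 [0.2403597  0.57690188 0.23354388] [[-9.23083874e-01  3.84598702e-01  2.53617724e-05]
 [ 3.84598701e-01  9.23083874e-01 -3.11465485e-05]
 [-3.53899652e-05 -1.89967719e-05 -9.99999999e-01]] [-0.23935769  0.09631736  0.41309405]
```

Run:
```python
import cv2
t=cv2.imread("pics/top0.png")[100:300,150:510]; cv2.imwrite("pics/top0c.png",cv2.resize(t,(792,440),interpolation=cv2.INTER_CUBIC))
s=cv2.imread("pics/scene0.png")[100:380,120:440]; cv2.imwrite("pics/scene0c.png",cv2.resize(s,(685,600),interpolation=cv2.INTER_CUBIC))
```

```text
(no output)
```

View pics/top0c.png

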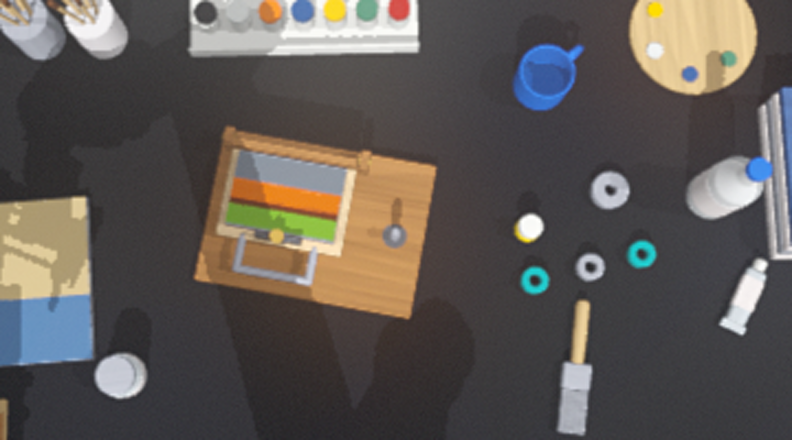

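View pics/scene0c.png

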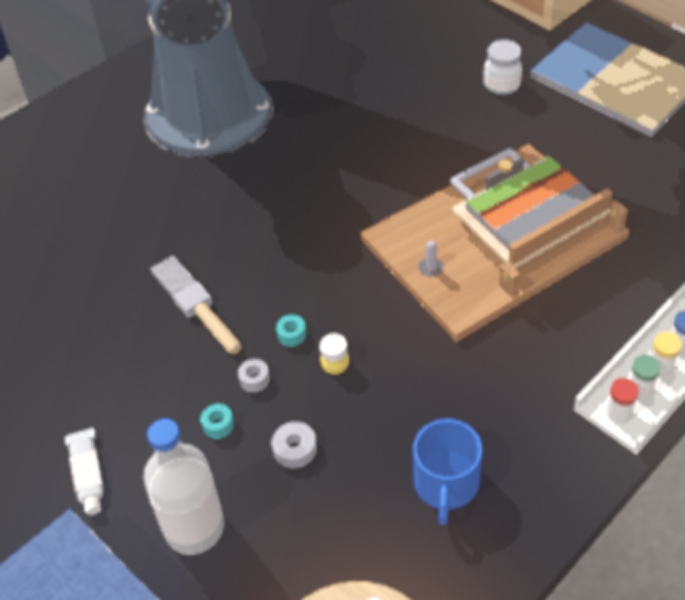

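Run:
```python
import cv2,numpy as np
t=cv2.imread("pics/top0.png");s=cv2.imread("pics/scene0.png")
c=lambda im,x,y,w,h:cv2.resize(im[y:y+h,x:x+w],(400,300),interpolation=cv2.INTER_CUBIC)
a=np.vstack([np.hstack([c(t,235,145,120,90),c(s,285,160,120,90)]),np.hstack([c(t,385,170,80,60),c(s,205,250,80,60)])])
cv2.imwrite("pics/mix.png",a)
```

```text
(no output)
```

View pics/mix.png

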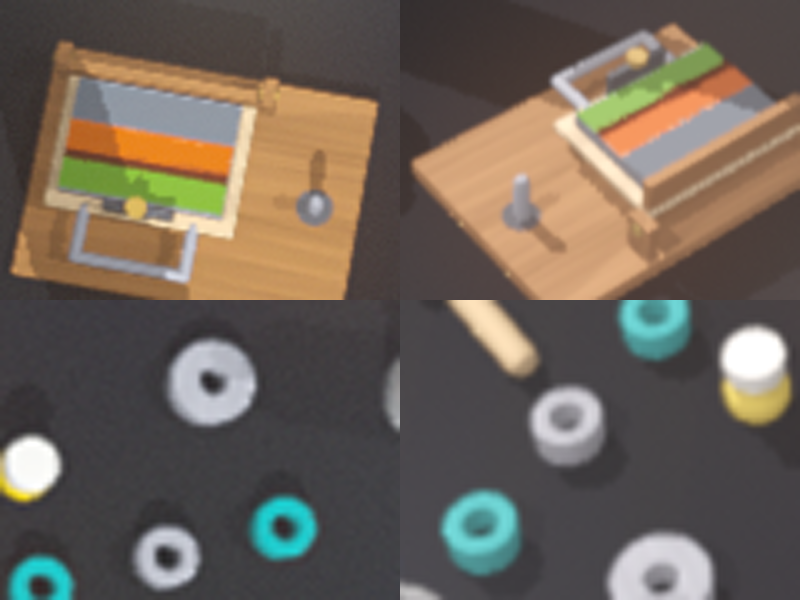

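```bash
cat > h.py <<'E'
from rig import *
import numpy as np,cv2
from scipy.optimize import minimize,least_squares
C={n:get_calibration(n) for n in("scene","top")}
def proj(n,P):
    P=np.atleast_2d(P);c=C[n];Q=P@c["world_to_cam"][:3,:3].T+c["world_to_cam"][:3,3]
    q=Q@c["camera_matrix"].T;return q[:,:2]/q[:,2:]
A=np.linspace(0,2*np.pi,48,endpoint=False)
def cyl(x,y,r,z0,z1):
    return np.array([[x+r*np.cos(a),y+r*np.sin(a),z] for a in A for z in(z0,z1)])
K=8
def render(n,parts,win):
    x0,y0,w,h=win;m=np.zeros((h*K,w*K),np.uint8)
    for P in parts:
        q=(proj(n,P)-[x0,y0]+.5)*K-.5
        cv2.fillConvexPoly(m,cv2.convexHull(np.round(q*16).astype(np.int32)),255,cv2.LINE_AA,4)
    return cv2.resize(m,(w,h),interpolation=cv2.INTER_AREA)/255.
def fit(views,model,x0,step=.004):
    """views: list (cam,win,soft mask)"""
    f=lambda p:sum(np.abs(render(n,model(p),w)-m).sum()/m.sum() for n,w,m in views)
    r=minimize(f,x0,method="Nelder-Mead",options=dict(initial_simplex=np.vstack([x0]+[np.array(x0)+step*np.eye(len(x0))[i] for i in range(len(x0))]),xatol=1e-5,fatol=1e-5))
    return r.x,r.fun
def ray(n,uv,z):
    c=C[n];R=c["world_to_cam"][:3,:3];t=c["world_to_cam"][:3,3]
    o=-R.T@t;d=R.T@np.linalg.inv(c["camera_matrix"])@[uv[0],uv[1],1];return (o+d*(z-o[2])/d[2])[:2]
E
cat > m1.py <<'E'
from h import *
I={n:cv2.imread(f"pics/{n}0.png").astype(float) for n in C}
def soft(n,win,lo,hi):
    x,y,w,h=win;g=I[n][y:y+h,x:x+w].mean(2);m=np.clip((g-lo)/(hi-lo),0,1)
    b=(m>.5).astype(np.uint8);k,l,st,ce=cv2.connectedComponentsWithStats(b)
    j=1+np.argmax(st[1:,4]);o=cv2.dilate((l==j).astype(np.uint8),np.ones((3,3)));m=m*o
    cs,_=cv2.findContours((l==j).astype(np.uint8),cv2.RETR_EXTERNAL,cv2.CHAIN_APPROX_NONE)
    f=np.zeros_like(b);cv2.drawContours(f,cs,-1,1,-1);e=cv2.erode(f,np.ones((3,3)));m[e>0]=1;return m
for nm,r,wt,ws in(("big",.028,(412,171,30,30),(243,293,30,28)),("small",.020,(408,211,20,20),(228,264,21,22))):
    V=[(n,w,soft(n,w,60,150)) for n,w in(("top",wt),("scene",ws))]
    x0=ray("top",(wt[0]+wt[2]/2,wt[1]+wt[3]/2),.022)
    for v in(V,V[:1],V[1:]): print(nm,fit(v,lambda p:[cyl(p[0],p[1],r,0,.022)],x0))
# easel plank corners at z=.02
obs=[("top",(348.4,175),(.1,-.215)),("top",(336.8,244.5),(-.14,-.215)),("top",(238.6,227.3),(-.14,.12)),
("scene",(288.6,209.5),(-.14,-.215)),("scene",(334,258),(.1,-.215)),("scene",(413.4,209.8),(.1,.12))]
def E(p,q): c,s=np.cos(p[2]),np.sin(p[2]);return np.array([p[0]+c*q[0]-s*q[1],p[1]+s*q[0]+c*q[1]])
f=lambda p:np.concatenate([proj(n,[*E(p,q),.02])[0]-uv for n,uv,q in obs])
r=least_squares(f,[.6,.1,0]);print("easel",r.x,r.fun.round(1))
print("post guess",ray("top",(328.9,207.4),.02),ray("top",(330.1,206.2),.074),"scene foot",ray("scene",(285+120*.3,160+214*.3),.02),ray("scene",(285+121*.3,160+178*.3),.074))
c,s=np.cos(r.x[2]),np.sin(r.x[2]);
print("post in easel",np.array([[c,s],[-s,c]])@(ray("top",(328.9,207.4),.02)-r.x[:2]))
E
python3 m1.py
```

```text
big (array([ 0.59041579, -0.35161635]), np.float64(0.17935722559343376))
big (array([ 0.58984497, -0.35290204]), np.float64(0.0408413530151772))
big (array([ 0.59124623, -0.34957602]), np.float64(0.06445286153953823))
small (array([ 0.47112268, -0.31482381]), np.float64(0.24535159876170323))
small (array([ 0.47068653, -0.31656766]), np.float64(0.055906872093358685))
small (array([ 0.47156209, -0.31306313]), np.float64(0.09455846487586239))
easel [ 0.58210529  0.14449524 -0.19660079] [ 0.  -1.5 -0.1 -1.7 -0.  -1.8 -1.6 -0.6 -1.7 -1.2 -0.1 -2.4]
post guess [ 0.52285213 -0.01607925] [ 0.51958953 -0.01832745] scene foot [ 0.52791697 -0.01345918] [ 0.52997433 -0.01485962]
post in easel [-0.02674563 -0.16905554]
```

```bash
cat > m2.py <<'E'
from h import *
I={n:cv2.imread(f"pics/{n}0.png").astype(float) for n in C}
def grey(n,win,lo=20,hi=60):
    x,y,w,h=win;c=I[n][y:y+h,x:x+w];d=c[...,2]-c[...,0];m=np.clip((hi-d)/(hi-lo),0,1)
    return m
V=[("top",(321,199,17,16),None),("scene",(313,208,16,24),None)]
for n,w,_ in V: 
    x,y,W,H=w; c=I[n][y:y+H,x:x+W];print(n);print((c[...,2]-c[...,0]).astype(int))
E
python3 m2.py
```

```text
top
[[106 108 108 104 106 106 101  84  83  84  93 105 105 104 104 104 102]
 [107 106 107 106 107 108 106  83  82  84  94 107 105 104 105 104 104]
 [107 107 109 110 107 104  97  75  64  74  88 105 108 106 106 105 105]
 [109 108 110 108  88  56  45  16   9  14  40  79 103 108 109 108 106]
 [107 108 108  92  44   5   1  -1  -4  -4   3  27  67 102 111 109 107]
 [100 101  93  54   5  -4  -3  -7 -11 -11  -8  -2  21  70 108 109 109]
 [ 99  99  81  22   0   0   0  -7 -11 -10  -9  -8  -1  41 102 108 107]
 [ 97  96  72   7   1  -1  -2  -8 -10 -11  -8  -5  -5  28  89 108 106]
 [100  99  75   6  -1   1  -3  -8  -9  -9  -7  -2   0  31  87 107 106]
 [105 106  85  16  -2   1  -3  -8  -8  -9  -6  -3  -1  35  92 109 109]
 [108 107  94  47   1  -2  -1  -5  -7  -7  -4  -4  10  59 104 109 109]
 [108 105 106  79  16  -2  -4  -3  -3  -5  -3   3  33  85 105 105 105]
 [104 106 105  98  65  23   7  -1  -4   0  12  30  72 104 106 103 101]
 [104 104 107 104 105  89  56  36  24  35  63  84  99 103 103 100 103]
 [101 101 103 104 107 107 103 101 103 103 103 102 102 102 101 101 101]
 [106 104 102 102 103 103 105 1
[... 571 characters left out ...]
88 65  7  1  1  3 26 75 89 90 90 90]
 [90 89 90 89 86 64  8  1  2  5 26 74 89 89 87 87]
 [89 90 89 86 74 50  7  1  2  4 19 60 79 86 86 86]
 [89 88 86 70 36 10  2  1  2  3  7 23 49 74 84 86]
 [89 87 74 37  8  2  2  1  1  3  4  8 19 48 76 87]
 [89 85 60 14  2  2  1  1  2  3  4  5  8 23 62 88]
 [89 83 56 11  4  3  2  2  3  3  5  7  8 22 62 90]
 [89 84 57 12  4  4  3  2  3  4  6  9 11 27 67 91]
 [90 89 75 29  7  4  3  3  4  6  8 10 16 42 78 91]
 [91 91 86 60 27 10  5  5  8 11 11 16 31 56 79 88]
 [92 92 91 85 65 47 33 19 21 33 32 43 59 73 76 80]
 [92 91 91 91 89 86 75 60 60 67 71 78 75 75 75 75]
 [91 89 90 91 92 92 91 88 89 88 89 88 82 77 74 74]
 [90 91 91 92 92 91 92 91 92 90 91 90 88 81 75 75]]
```

```bash
cat > m2.py <<'E'
from h import *
I={n:cv2.imread(f"pics/{n}0.png").astype(float) for n in C}
def grey(n,win,hi):
    x,y,w,h=win;c=I[n][y:y+h,x:x+w];return np.clip((hi-(c[...,2]-c[...,0]))/hi,0,1)
W=[("top",(321,199,17,16),75),("scene",(313,208,16,24),72)]
V=[(n,w,grey(n,w,hi)) for n,w,hi in W]
mod=lambda p:[cyl(p[0],p[1],p[2],.02,.0205),np.vstack([cyl(p[0],p[1],.008,.02,.068),cyl(p[0],p[1],.005,.07,.074)])]
for v in(V,V[:1],V[1:]): print("post",fit(v,mod,[.524,-.015,.017]))
E
python3 m2.py
```

```text
post (array([ 0.52628874, -0.014326  ,  0.01713974]), np.float64(0.34927897390966056))
post (array([ 0.52477904, -0.01600253,  0.01767775]), np.float64(0.031210471072674915))
post (array([ 0.52787285, -0.01449684,  0.0172329 ]), np.float64(0.15660595096999563))
```

```bash
cat > go.py <<'E'
# usage: go.py x y z [heading_deg]  -> shift in tool axes
import sys,numpy as np
from rig import read_state
s=read_state();p=np.array(s["position"]);R=np.array(s["tcp_rot"])
t=np.array([float(v) for v in sys.argv[1:4]]);d=R.T@(t-p)*1000
h=np.degrees(np.arctan2(R[1,1],R[0,1]))
print("t",s["time_s"],"pos",(p*1000).round(1),"head",h.round(2),"open",s["opening"],"F",np.round(s["force"],1))
print("dx dy dz",d.round(1),"steps",np.linalg.norm(d)/50)
if len(sys.argv)>4: print("turn rad",np.radians(h-float(sys.argv[4])).round(3))
E
python3 go.py .5905 -.3512 .2 45
```

```text
t 1.0 pos [240.4 576.9 233.5] head 67.38 open 0.9986398139193473 F [-0.2  0.1  0.4]
dx dy dz [-680.2 -722.1   33.6] steps 19.850405639774173
turn rad 0.391
```

```bash
python3 -m inch '[{"dx":-340,"dy":-361,"dz":30,"turn":0.39,"gripper":85},{"dx":-340,"dy":-361,"dz":30,"turn":0.39},{"dx":-340,"dy":-361,"dz":30,"turn":0.39},{"dx":-340,"dy":-361,"dz":30,"turn":0.39},{"dx":-340,"dy":-361,"dz":30,"turn":0.39},{"dx":-340,"dy":-361,"dz":30,"turn":0.39},{"dx":-680,"dy":-722,"dz":33,"turn":0.39},{"dx":-680,"dy":-722,"dz":33,"turn":0.39},{"dx":-680,"dy":-722,"dz":33,"turn":0.39},{"dx":-680,"dy":-722,"dz":33,"turn":0.39},{"dx":-680,"dy":-722,"dz":33,"turn":0.39},{"dx":-680,"dy":-722,"dz":33,"turn":0.39}]'; python3 go.py .5905 -.3512 .2 45
```

```text
t 1.0 pos [240.4 576.9 233.5] head 67.38 open 0.9986398139193473 F [-0.2  0.1  0.4]
dx dy dz [-680.2 -722.1   33.6] steps 19.850405639774173
turn rad 0.391invalid input
```

```bash
python3 -m inch '[{"dx":-680,"dy":-722,"dz":33,"turn":0.39,"gripper":85},{"dx":-680,"dy":-722,"dz":33,"turn":0.39,"gripper":85},{"dx":-680,"dy":-722,"dz":33,"turn":0.39,"gripper":85},{"dx":-680,"dy":-722,"dz":33,"turn":0.39,"gripper":85},{"dx":-680,"dy":-722,"dz":33,"turn":0.39,"gripper":85},{"dx":-680,"dy":-722,"dz":33,"turn":0.39,"gripper":85},{"dx":-680,"dy":-722,"dz":33,"turn":0.39,"gripper":85},{"dx":-680,"dy":-722,"dz":33,"turn":0.39,"gripper":85},{"dx":-680,"dy":-722,"dz":33,"turn":0.39,"gripper":85},{"dx":-680,"dy":-722,"dz":33,"turn":0.39,"gripper":85},{"dx":-680,"dy":-722,"dz":33,"turn":0.39,"gripper":85},{"dx":-680,"dy":-722,"dz":33,"turn":0.39,"gripper":85}]'; python3 go.py .5905 -.3512 .2 45
```

```text
time_s: 2.2
position: [0.4526, 0.0137, 0.2139]
tcp_rot: [[-0.707, 0.707, 0.001], [0.707, 0.707, -0.0], [-0.001, 0.001, -1.0]]
force: [1.4, -0.3, -1.0]
opening: 0.849
t 2.2 pos [452.6  13.7 213.9] head 45.01 open 0.8493144083890061 F [ 1.4 -0.3 -1. ]
dx dy dz [-355.5 -160.6   14.1] steps 7.806356867864188
turn rad 0.0
```

```bash
python3 -m inch '[{"dx":-356,"dy":-160,"dz":14,"turn":0,"gripper":85},{"dx":-356,"dy":-160,"dz":14,"turn":0,"gripper":85},{"dx":-356,"dy":-160,"dz":14,"turn":0,"gripper":85},{"dx":-356,"dy":-160,"dz":14,"turn":0,"gripper":85},{"dx":-356,"dy":-160,"dz":14,"turn":0,"gripper":85},{"dx":-356,"dy":-160,"dz":14,"turn":0,"gripper":85},{"dx":-356,"dy":-160,"dz":14,"turn":0,"gripper":85},{"dx":-356,"dy":-160,"dz":14,"turn":0,"gripper":85},{"dx":-356,"dy":-160,"dz":14,"turn":0,"gripper":85},{"dx":-356,"dy":-160,"dz":14,"turn":0,"gripper":85}]'; python3 go.py .5905 -.3512 .015 45
```

```text
time_s: 3.2
position: [0.5904, -0.3496, 0.1988]
tcp_rot: [[-0.706, 0.708, -0.001], [0.708, 0.706, 0.001], [0.001, 0.0, -1.0]]
force: [-0.6, 0.5, -0.9]
opening: 0.848
t 3.2 pos [ 590.4 -349.6  198.8] head 44.94 open 0.8479251420436903 F [-0.6  0.5 -0.9]
dx dy dz [ -1.5  -1.1 183.8] steps 3.676501566964577
turn rad -0.001
```

```bash
python3 -m inch '[{"dx":-1,"dy":0,"dz":50,"turn":0,"gripper":85},{"dx":-1,"dy":0,"dz":100,"turn":0,"gripper":85},{"dx":-1,"dy":0,"dz":140,"turn":0,"gripper":85},{"dx":-1,"dy":0,"dz":165,"turn":0,"gripper":85},{"dx":-1,"dy":0,"dz":180,"turn":0,"gripper":85},{"dx":-1,"dy":0,"dz":184,"turn":0,"gripper":85},{"dx":-1,"dy":0,"dz":184,"turn":0,"gripper":85}]'; python3 go.py .5905 -.3512 .015 45
```

```text
time_s: 3.9
position: [0.5919, -0.3492, 0.0162]
tcp_rot: [[-0.708, 0.706, 0.0], [0.706, 0.708, -0.0], [-0.0, 0.0, -1.0]]
force: [0.3, -0.1, 1.0]
opening: 0.847
t 3.9 pos [ 591.9 -349.2   16.2] head 45.08 open 0.8472717073960448 F [ 0.3 -0.1  1. ]
dx dy dz [-0.5 -2.4  1.2] steps 0.054496298866281295
turn rad 0.001
```

```bash
python3 -m inch '[{"dx":0,"dy":0,"dz":0,"turn":0,"gripper":70},{"dx":0,"dy":0,"dz":0,"turn":0,"gripper":50},{"dx":0,"dy":0,"dz":0,"turn":0,"gripper":0},{"dx":0,"dy":0,"dz":0,"turn":0,"gripper":0},{"dx":0,"dy":0,"dz":0,"turn":0,"gripper":0},{"dx":0,"dy":0,"dz":0,"turn":0,"gripper":0},{"dx":0,"dy":0,"dz":0,"turn":0,"gripper":0}]'
```

```text
time_s: 4.6
position: [0.5919, -0.3506, 0.0172]
tcp_rot: [[-0.708, 0.707, 0.001], [0.707, 0.708, -0.002], [-0.002, -0.0, -1.0]]
force: [-2.2, -0.6, 6.9]
opening: 0.641
```

```bash
python3 -m inch '[{"dx":0,"dy":0,"dz":-20,"turn":0,"gripper":0},{"dx":0,"dy":0,"dz":-50,"turn":0,"gripper":0},{"dx":0,"dy":0,"dz":-90,"turn":0,"gripper":0},{"dx":0,"dy":0,"dz":-110,"turn":0,"gripper":0},{"dx":0,"dy":0,"dz":-110,"turn":0,"gripper":0}]'; python3 go.py .5265 -.0153 .112 45
```

```text
time_s: 5.1
position: [0.5933, -0.3509, 0.1289]
tcp_rot: [[-0.707, 0.707, 0.005], [0.707, 0.708, -0.004], [-0.007, 0.001, -1.0]]
force: [-0.2, -0.9, -2.6]
opening: 0.636
t 5.1 pos [ 593.3 -350.9  128.9] head 45.03 open 0.6364263467254512 F [-0.2 -0.9 -2.6]
dx dy dz [284.5 190.2  15.2] steps 6.85115640043771
turn rad 0.001
```

```bash
python3 -m inch '[{"dx":284,"dy":190,"dz":0,"turn":0,"gripper":0},{"dx":284,"dy":190,"dz":0,"turn":0,"gripper":0},{"dx":284,"dy":190,"dz":0,"turn":0,"gripper":0},{"dx":284,"dy":190,"dz":0,"turn":0,"gripper":0},{"dx":284,"dy":190,"dz":0,"turn":0,"gripper":0},{"dx":284,"dy":190,"dz":0,"turn":0,"gripper":0},{"dx":284,"dy":190,"dz":10,"turn":0,"gripper":0},{"dx":284,"dy":190,"dz":15,"turn":0,"gripper":0},{"dx":284,"dy":190,"dz":15,"turn":0,"gripper":0},{"dx":284,"dy":190,"dz":15,"turn":0,"gripper":0}]'
python3 - <<'E'
from h import *
s=read_state();print(s["position"],s["force"])
a=[]
for n,(x,y) in(("top",(330,205)),("scene",(320,215))):
    im=capture(n)[:,:,::-1];cv2.imwrite(f"pics/{n}1.png",im);a.append(cv2.resize(im[y-30:y+30,x-40:x+40],(400,300),interpolation=cv2.INTER_CUBIC))
cv2.imwrite("pics/v1.png",np.hstack(a));print(read_state()["position"])
E
```

```text
time_s: 6.1
position: [0.525, -0.0152, 0.1097]
tcp_rot: [[-0.707, 0.707, -0.001], [0.707, 0.707, -0.0], [0.001, -0.001, -1.0]]
force: [0.1, -0.2, -2.9]
opening: 0.64
[ 0.52495878 -0.01516272  0.10973513] [ 0.14723252 -0.21163472 -2.88340424]
[ 0.52547219 -0.01584239  0.11036137]
```

View pics/v1.png

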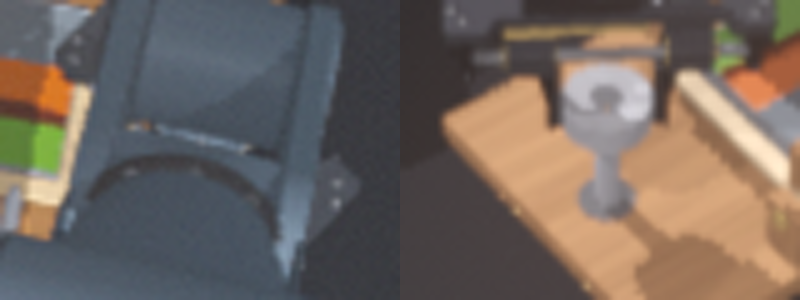

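Run:
```python
import cv2,numpy as np
I=cv2.imread("pics/scene1.png").astype(int);c=I[194:232,308:336]
print("V");print(c.mean(2).astype(int));print("R-B");print((c[...,2]-c[...,0]))
```

```text
V
[[ 70  70  74 ... 105  78  75]
 [ 72  72  82 ... 112  80  74]
 [ 71  71  83 ...  97  73  69]
 ...
 [150 162 167 ... 168 169 168]
 [132 157 170 ... 167 168 166]
 [118 138 161 ... 157 164 159]]
R-B
[[ 4  4  8 ... 28 10  7]
 [ 5  5 10 ... 31 12  8]
 [ 5  5 11 ... 31 13  9]
 ...
 [86 89 90 ... 90 90 91]
 [77 88 92 ... 90 91 90]
 [69 79 88 ... 87 89 88]]
```

```bash
cat > m3.py <<'E'
from h import *
import sys
f,zb,r=sys.argv[1],float(sys.argv[2]),float(sys.argv[3]); tcp=[float(v) for v in sys.argv[4:6]]
I=cv2.imread(f).astype(float);w=(305,200,32,36);x,y,W,H=w;c=I[y:y+H,x:x+W]
m=np.clip((72-(c[...,2]-c[...,0]))/72,0,1)*np.clip((c.mean(2)-75)/40,0,1)
# keep filled ring + post
b=(m>.5).astype(np.uint8);_,l,st,_=cv2.connectedComponentsWithStats(b,connectivity=4);j=1+np.argmax(st[1:,4])
o=(l==j).astype(np.uint8);cs,_=cv2.findContours(o,0,cv2.CHAIN_APPROX_NONE);F=np.zeros_like(o);cv2.drawContours(F,cs,-1,1,-1)
m=m*cv2.dilate(o,np.ones((3,3)));m[cv2.erode(F,np.ones((3,3)))>0]=1
P=(.52787,-.0145)
mod=lambda p:[cyl(p[0],p[1],r,zb,zb+.022),cyl(*P,.0172,.02,.0205),cyl(*P,.008,.02,.07)]
p,cost=fit([("scene",w,m)],mod,tcp);print("ring scene",p.round(4),"cost",cost,"post-ring",((np.array(P)-p)*1000).round(1))
q=render("scene",mod(p),w);v=np.hstack([m,q,abs(m-q)])*255
cv2.imwrite("pics/fit.png",cv2.resize(v.astype(np.uint8),None,fx=7,fy=7,interpolation=cv2.INTER_NEAREST))
E
python3 m3.py pics/scene1.png .093 .028 .5252 -.0155
```

```text
ring scene [ 0.5254 -0.0113] cost 0.057382513931523126 post-ring [ 2.5 -3.2]
```

View pics/fit.png

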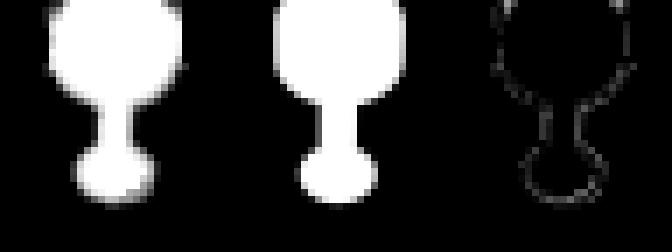

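```bash
python3 -m inch '[{"dx":-3,"dy":0,"dz":8,"turn":0,"gripper":0},{"dx":-3,"dy":0,"dz":15,"turn":0,"gripper":0},{"dx":-3,"dy":0,"dz":15,"turn":0,"gripper":0},{"dx":-3,"dy":0,"dz":15,"turn":0,"gripper":0}]'
python3 - <<'E'
from h import *
im=capture("scene")[:,:,::-1];cv2.imwrite("pics/scene2.png",im);s=read_state();print(s["position"],s["force"],s["moment"])
E
sed -i 's/w=(305,200,32,36)/w=(305,205,32,31)/' m3.py
python3 m3.py pics/scene2.png .078 .028 .5272 -.0182;python3 m3.py pics/scene2.png .077 .028 .5272 -.0182
```

```text
time_s: 6.6
position: [0.5266, -0.0169, 0.0951]
tcp_rot: [[-0.707, 0.707, -0.001], [0.707, 0.707, 0.0], [0.001, -0.001, -1.0]]
force: [-0.6, -0.6, -3.0]
opening: 0.64
[ 0.52681987 -0.01683248  0.09540487] [-0.68743856 -0.37968595 -3.61912347] [-0.04512335  0.04904743 -0.0512742 ]
ring scene [ 0.5267 -0.0131] cost 0.050941359823020234 post-ring [ 1.1 -1.4]
ring scene [ 0.5262 -0.0124] cost 0.05121477027470005 post-ring [ 1.7 -2.1]
```

```bash
python3 -m inch '[{"dx":-1,"dy":0,"dz":2,"turn":0,"gripper":0},{"dx":-1,"dy":0,"dz":4,"turn":0,"gripper":0},{"dx":-1,"dy":0,"dz":6,"turn":0,"gripper":0},{"dx":-1,"dy":0,"dz":7,"turn":0,"gripper":0},{"dx":-1,"dy":0,"dz":7,"turn":0,"gripper":0}]'
python3 -m inch '[{"dx":0,"dy":0,"dz":1,"turn":0,"gripper":0},{"dx":0,"dy":0,"dz":2,"turn":0,"gripper":0},{"dx":0,"dy":0,"dz":2,"turn":0,"gripper":0}]'; python3 go.py .5275 -.018 .08
```

```text
time_s: 7.15
position: [0.5275, -0.0173, 0.0884]
tcp_rot: [[-0.708, 0.707, -0.0], [0.707, 0.708, 0.0], [0.0, -0.0, -1.0]]
force: [-0.1, 0.2, -3.1]
opening: 0.636
time_s: 7.45
position: [0.5276, -0.0173, 0.0865]
tcp_rot: [[-0.708, 0.707, -0.0], [0.707, 0.708, 0.0], [0.0, -0.0, -1.0]]
force: [0.2, -0.5, -3.4]
opening: 0.641
t 7.45 pos [527.6 -17.3  86.5] head 45.03 open 0.6410180394967822 F [ 0.2 -0.5 -3.4]
dx dy dz [-0.4 -0.5  6.5] steps 0.13045874405550656
```

```bash
python3 -m inch '[{"dx":0,"dy":0,"dz":1,"turn":0,"gripper":0},{"dx":0,"dy":0,"dz":2,"turn":0,"gripper":0},{"dx":0,"dy":0,"dz":3,"turn":0,"gripper":0},{"dx":0,"dy":0,"dz":3,"turn":0,"gripper":0}]';python3 -m inch '[{"dx":0,"dy":0,"dz":1,"turn":0,"gripper":0},{"dx":0,"dy":0,"dz":2,"turn":0,"gripper":0},{"dx":0,"dy":0,"dz":3,"turn":0,"gripper":0},{"dx":0,"dy":0,"dz":3,"turn":0,"gripper":0}]'
```

```text
time_s: 7.85
position: [0.5273, -0.0172, 0.0834]
tcp_rot: [[-0.708, 0.707, -0.001], [0.707, 0.708, 0.0], [0.001, -0.0, -1.0]]
force: [0.5, 0.8, -2.7]
opening: 0.635
time_s: 8.25
position: [0.5273, -0.0172, 0.0804]
tcp_rot: [[-0.707, 0.707, -0.001], [0.707, 0.707, 0.0], [0.001, -0.0, -1.0]]
force: [-1.2, 1.0, -3.0]
opening: 0.635
```

```bash
python3 -m inch '[{"dx":0.4,"dy":0,"dz":3,"turn":0,"gripper":0},{"dx":0.4,"dy":0,"dz":6,"turn":0,"gripper":0},{"dx":0.4,"dy":0,"dz":9,"turn":0,"gripper":0},{"dx":0.4,"dy":0,"dz":10,"turn":0,"gripper":0},{"dx":0.4,"dy":0,"dz":10,"turn":0,"gripper":0}]'; python3 -c "
from rig import *;s=read_state();print(s['force'],s['moment'])"
```

```text
time_s: 8.75
position: [0.5272, -0.0171, 0.0702]
tcp_rot: [[-0.707, 0.707, -0.0], [0.707, 0.707, 0.0], [0.0, -0.0, -1.0]]
force: [-0.4, 1.2, -4.8]
opening: 0.641
[-0.37984319  1.19053448 -4.80580221] [0.10684635 0.13934929 0.0080956 ]
```

Inside the post zone freely; continue down to just above the seat.

```bash
python3 -m inch '[{"dx":0.2,"dy":0,"dz":4,"turn":0,"gripper":0},{"dx":0.2,"dy":0,"dz":9,"turn":0,"gripper":0},{"dx":0.2,"dy":0,"dz":14,"turn":0,"gripper":0},{"dx":0.2,"dy":0,"dz":19,"turn":0,"gripper":0},{"dx":0.2,"dy":0,"dz":24,"turn":0,"gripper":0},{"dx":0.2,"dy":0,"dz":27,"turn":0,"gripper":0},{"dx":0.2,"dy":0,"dz":29,"turn":0,"gripper":0},{"dx":0.2,"dy":0,"dz":29,"turn":0,"gripper":0}]'; python3 -m inch '[{"dx":0,"dy":0,"dz":1,"turn":0,"gripper":0},{"dx":0,"dy":0,"dz":2,"turn":0,"gripper":0},{"dx":0,"dy":0,"dz":2,"turn":0,"gripper":0}]'
```

```text
time_s: 9.55
position: [0.5273, -0.017, 0.0413]
tcp_rot: [[-0.708, 0.707, -0.0], [0.707, 0.708, -0.0], [0.0, -0.0, -1.0]]
force: [0.2, 0.7, -4.2]
opening: 0.638
time_s: 9.85
position: [0.5273, -0.017, 0.0396]
tcp_rot: [[-0.708, 0.707, 0.0], [0.707, 0.708, -0.0], [-0.0, 0.0, -1.0]]
force: [-1.4, 0.6, -3.3]
opening: 0.636
```

```bash
python3 -m inch '[{"dx":0,"dy":0,"dz":1,"turn":0,"gripper":0},{"dx":0,"dy":0,"dz":2,"turn":0,"gripper":0},{"dx":0,"dy":0,"dz":2,"turn":0,"gripper":0}]'; python3 -m inch '[{"dx":0,"dy":0,"dz":1,"turn":0,"gripper":0},{"dx":0,"dy":0,"dz":1.5,"turn":0,"gripper":0},{"dx":0,"dy":0,"dz":1.5,"turn":0,"gripper":0}]'
```

```text
time_s: 10.15
position: [0.5273, -0.017, 0.0375]
tcp_rot: [[-0.708, 0.707, 0.0], [0.707, 0.708, -0.0], [-0.0, 0.0, -1.0]]
force: [-0.7, 0.5, -3.4]
opening: 0.634
time_s: 10.45
position: [0.5273, -0.0169, 0.0371]
tcp_rot: [[-0.708, 0.707, 0.0], [0.707, 0.708, -0.0], [-0.0, 0.0, -1.0]]
force: [-2.2, 0.3, 5.4]
opening: 0.64
```

```bash
python3 -m inch '[{"dx":0,"dy":0,"dz":0,"turn":0,"gripper":72},{"dx":0,"dy":0,"dz":0,"turn":0,"gripper":78},{"dx":0,"dy":0,"dz":0,"turn":0,"gripper":78},{"dx":0,"dy":0,"dz":0,"turn":0,"gripper":78},{"dx":0,"dy":0,"dz":-10,"turn":0,"gripper":78},{"dx":0,"dy":0,"dz":-30,"turn":0,"gripper":78},{"dx":0,"dy":0,"dz":-70,"turn":0,"gripper":78},{"dx":0,"dy":0,"dz":-120,"turn":0,"gripper":78},{"dx":0,"dy":0,"dz":-150,"turn":0,"gripper":78},{"dx":0,"dy":0,"dz":-150,"turn":0,"gripper":78}]'; python3 go.py .472 -.314 .185 45
python3 - <<'E'
from h import *
im=capture("scene")[:,:,::-1];cv2.imwrite("pics/scene3.png",im)
cv2.imwrite("pics/v3.png",cv2.resize(im[190:250,280:360],(640,480),interpolation=cv2.INTER_CUBIC))
E
```

```text
time_s: 11.45
position: [0.5304, -0.0176, 0.1914]
tcp_rot: [[-0.708, 0.706, 0.011], [0.706, 0.708, -0.003], [-0.01, 0.006, -1.0]]
force: [1.3, -0.9, 0.7]
opening: 0.78
t 11.45 pos [530.4 -17.6 191.4] head 45.05 open 0.7795084917414439 F [ 1.3 -0.9  0.7]
dx dy dz [-168.  -251.1    6.5] steps 6.043069774906039
turn rad 0.001
```

View pics/v3.png

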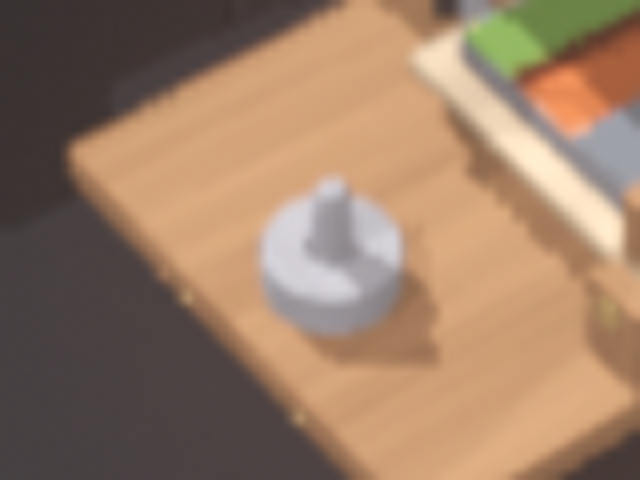

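```bash
python3 -m inch '[{"dx":-168,"dy":-251,"dz":0,"turn":0,"gripper":64},{"dx":-168,"dy":-251,"dz":0,"turn":0,"gripper":64},{"dx":-168,"dy":-251,"dz":0,"turn":0,"gripper":64},{"dx":-168,"dy":-251,"dz":0,"turn":0,"gripper":64},{"dx":-168,"dy":-251,"dz":0,"turn":0,"gripper":64},{"dx":-168,"dy":-251,"dz":0,"turn":0,"gripper":64},{"dx":-168,"dy":-251,"dz":0,"turn":0,"gripper":64},{"dx":-168,"dy":-251,"dz":40,"turn":0,"gripper":64},{"dx":-168,"dy":-251,"dz":80,"turn":0,"gripper":64},{"dx":-168,"dy":-251,"dz":100,"turn":0,"gripper":64},{"dx":-168,"dy":-251,"dz":100,"turn":0,"gripper":64},{"dx":-168,"dy":-251,"dz":100,"turn":0,"gripper":64}]'; python3 go.py .4726 -.3142 .016 45
```

```text
time_s: 12.7
position: [0.4683, -0.3123, 0.0853]
tcp_rot: [[-0.708, 0.706, -0.002], [0.706, 0.708, 0.002], [0.002, 0.0, -1.0]]
force: [-0.7, 0.6, 0.4]
opening: 0.64
t 12.7 pos [ 468.3 -312.3   85.3] head 45.06 open 0.639931799875372 F [-0.7  0.6  0.4]
dx dy dz [-4.5  1.7 69.3] steps 1.3901295067946875
turn rad 0.001
```

```bash
python3 -m inch '[{"dx":-4.5,"dy":1.7,"dz":20,"turn":0,"gripper":64},{"dx":-4.5,"dy":1.7,"dz":45,"turn":0,"gripper":64},{"dx":-4.5,"dy":1.7,"dz":62,"turn":0,"gripper":64},{"dx":-4.5,"dy":1.7,"dz":69,"turn":0,"gripper":64},{"dx":-4.5,"dy":1.7,"dz":69,"turn":0,"gripper":64},{"dx":-4.5,"dy":1.7,"dz":69,"turn":0,"gripper":64}]'; python3 go.py .4726 -.3142 .016 45
```

```text
time_s: 13.3
position: [0.4739, -0.3158, 0.0183]
tcp_rot: [[-0.708, 0.707, 0.002], [0.707, 0.708, -0.002], [-0.002, 0.0, -1.0]]
force: [0.8, -0.0, 0.2]
opening: 0.635
t 13.3 pos [ 473.9 -315.8   18.3] head 45.05 open 0.6351379208016541 F [ 0.8 -0.   0.2]
dx dy dz [2.  0.2 2.3] steps 0.060847093376716614
turn rad 0.001
```

```bash
python3 -m inch '[{"dx":2,"dy":0,"dz":2,"turn":0,"gripper":64},{"dx":2,"dy":0,"dz":2,"turn":0,"gripper":64},{"dx":2,"dy":0,"dz":2,"turn":0,"gripper":64}]'; python3 -m inch '[{"dx":0,"dy":0,"dz":0,"turn":0,"gripper":50},{"dx":0,"dy":0,"dz":0,"turn":0,"gripper":40},{"dx":0,"dy":0,"dz":0,"turn":0,"gripper":0},{"dx":0,"dy":0,"dz":0,"turn":0,"gripper":0},{"dx":0,"dy":0,"dz":0,"turn":0,"gripper":0},{"dx":0,"dy":0,"dz":0,"turn":0,"gripper":0}]'
```

```text
time_s: 13.6
position: [0.4718, -0.3139, 0.0156]
tcp_rot: [[-0.708, 0.707, 0.001], [0.707, 0.708, -0.001], [-0.001, 0.0, -1.0]]
force: [0.2, -0.2, 0.2]
opening: 0.636
time_s: 14.2
position: [0.4717, -0.3139, 0.0152]
tcp_rot: [[-0.708, 0.707, 0.0], [0.707, 0.708, -0.0], [-0.0, -0.0, -1.0]]
force: [0.2, -0.6, 0.5]
opening: 0.451
```

```bash
python3 -m inch '[{"dx":0,"dy":0,"dz":-20,"turn":0,"gripper":0},{"dx":0,"dy":0,"dz":-50,"turn":0,"gripper":0},{"dx":0,"dy":0,"dz":-90,"turn":0,"gripper":0},{"dx":0,"dy":0,"dz":-105,"turn":0,"gripper":0},{"dx":0,"dy":0,"dz":-105,"turn":0,"gripper":0},{"dx":0,"dy":0,"dz":-105,"turn":0,"gripper":0}]'; python3 go.py .5267 -.0164 .12 45
```

```text
time_s: 14.8
position: [0.4712, -0.3133, 0.1196]
tcp_rot: [[-0.708, 0.707, -0.001], [0.707, 0.708, 0.001], [0.001, 0.0, -1.0]]
force: [-0.0, 0.5, -2.1]
opening: 0.456
t 14.8 pos [ 471.2 -313.3  119.6] head 45.03 open 0.455869996692936 F [-0.   0.5 -2.1]
dx dy dz [ 1.706e+02  2.493e+02 -2.000e-01] steps 6.041446212031693
turn rad 0.001
```

```bash
python3 -m inch '[{"dx":170.6,"dy":249.3,"dz":0,"turn":0,"gripper":0},{"dx":170.6,"dy":249.3,"dz":0,"turn":0,"gripper":0},{"dx":170.6,"dy":249.3,"dz":0,"turn":0,"gripper":0},{"dx":170.6,"dy":249.3,"dz":0,"turn":0,"gripper":0},{"dx":170.6,"dy":249.3,"dz":0,"turn":0,"gripper":0},{"dx":170.6,"dy":249.3,"dz":0,"turn":0,"gripper":0},{"dx":170.6,"dy":249.3,"dz":0,"turn":0,"gripper":0},{"dx":170.6,"dy":249.3,"dz":10,"turn":0,"gripper":0},{"dx":170.6,"dy":249.3,"dz":22,"turn":0,"gripper":0},{"dx":170.6,"dy":249.3,"dz":26,"turn":0,"gripper":0},{"dx":170.6,"dy":249.3,"dz":26,"turn":0,"gripper":0},{"dx":170.6,"dy":249.3,"dz":26,"turn":0,"gripper":0}]'; python3 go.py .5267 -.0164 .085 45;  python3 - <<'E'
from h import *
cv2.imwrite("pics/scene4.png",capture("scene")[:,:,::-1])
E
python3 m3.py pics/scene4.png .078 .02 .5267 -.0164
```

```text
time_s: 16.0
position: [0.5269, -0.0181, 0.0936]
tcp_rot: [[-0.706, 0.708, -0.001], [0.708, 0.706, 0.0], [0.001, -0.0, -1.0]]
force: [0.1, -0.1, -2.0]
opening: 0.454
t 16.0 pos [526.9 -18.1  93.6] head 44.91 open 0.45370624725208764 F [ 0.1 -0.1 -2. ]
dx dy dz [1.4 1.  8.6] steps 0.17597729645461835
turn rad -0.002
ring scene [ 0.5317 -0.0196] cost 0.36548314155368977 post-ring [-3.9  5.1]
```

```bash
python3 -m inch '[{"dx":1.3,"dy":1,"dz":2,"turn":0,"gripper":0},{"dx":1.3,"dy":1,"dz":2,"turn":0,"gripper":0},{"dx":1.3,"dy":1,"dz":3,"turn":0,"gripper":0},{"dx":1.3,"dy":1,"dz":3,"turn":0,"gripper":0}]'; python3 go.py .5267 -.0164 .085 45
python3 - <<'E'
from h import *
im=capture("scene")[:,:,::-1];cv2.imwrite("pics/scene5.png",im)
cv2.imwrite("pics/v5.png",cv2.resize(im[190:240,290:350],(600,500),interpolation=cv2.INTER_CUBIC))
E
```

```text
time_s: 16.45
position: [0.5269, -0.0152, 0.0912]
tcp_rot: [[-0.708, 0.707, 0.0], [0.707, 0.708, -0.0], [-0.0, 0.0, -1.0]]
force: [0.2, -0.4, -2.2]
opening: 0.45
t 16.45 pos [526.9 -15.2  91.2] head 45.05 open 0.4498400199276698 F [ 0.2 -0.4 -2.2]
dx dy dz [-0.7 -1.   6.2] steps 0.12636796981782472
turn rad 0.001
```

View pics/v5.png

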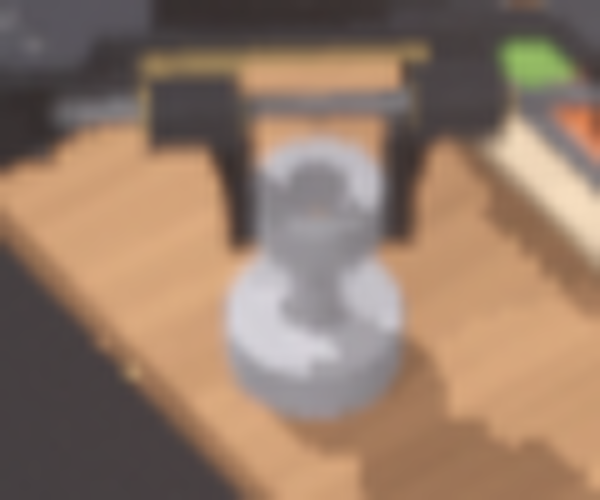

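```bash
python3 -m inch '[{"dx":-0.6,"dy":-0.9,"dz":1,"turn":0,"gripper":0},{"dx":-0.6,"dy":-0.9,"dz":2,"turn":0,"gripper":0},{"dx":-0.6,"dy":-0.9,"dz":3,"turn":0,"gripper":0},{"dx":-0.6,"dy":-0.9,"dz":4,"turn":0,"gripper":0},{"dx":-0.6,"dy":-0.9,"dz":4,"turn":0,"gripper":0}]'; python3 -m inch '[{"dx":0,"dy":0,"dz":1,"turn":0,"gripper":0},{"dx":0,"dy":0,"dz":2,"turn":0,"gripper":0},{"dx":0,"dy":0,"dz":3,"turn":0,"gripper":0},{"dx":0,"dy":0,"dz":3,"turn":0,"gripper":0}]'
```

```text
time_s: 17.0
position: [0.5266, -0.0162, 0.0869]
tcp_rot: [[-0.708, 0.707, -0.0], [0.707, 0.708, 0.0], [0.0, -0.0, -1.0]]
force: [-0.6, -0.0, -2.1]
opening: 0.454
time_s: 17.4
position: [0.5266, -0.0163, 0.0839]
tcp_rot: [[-0.708, 0.707, -0.0], [0.707, 0.708, 0.0], [0.0, -0.0, -1.0]]
force: [0.2, -0.7, -0.6]
opening: 0.453
```

```bash
python3 -m inch '[{"dx":0,"dy":0,"dz":1,"turn":0,"gripper":0},{"dx":0,"dy":0,"dz":2,"turn":0,"gripper":0},{"dx":0,"dy":0,"dz":3,"turn":0,"gripper":0},{"dx":0,"dy":0,"dz":4,"turn":0,"gripper":0},{"dx":0,"dy":0,"dz":5,"turn":0,"gripper":0},{"dx":0,"dy":0,"dz":5,"turn":0,"gripper":0}]'; python3 -m inch '[{"dx":0,"dy":0,"dz":2,"turn":0,"gripper":0},{"dx":0,"dy":0,"dz":4,"turn":0,"gripper":0},{"dx":0,"dy":0,"dz":6,"turn":0,"gripper":0},{"dx":0,"dy":0,"dz":8,"turn":0,"gripper":0},{"dx":0,"dy":0,"dz":10,"turn":0,"gripper":0},{"dx":0,"dy":0,"dz":12,"turn":0,"gripper":0},{"dx":0,"dy":0,"dz":14,"turn":0,"gripper":0},{"dx":0,"dy":0,"dz":16,"turn":0,"gripper":0},{"dx":0,"dy":0,"dz":18,"turn":0,"gripper":0},{"dx":0,"dy":0,"dz":18,"turn":0,"gripper":0}]'
```

```text
time_s: 18.0
position: [0.5266, -0.0163, 0.0789]
tcp_rot: [[-0.707, 0.707, -0.0], [0.707, 0.707, 0.0], [0.0, -0.0, -1.0]]
force: [-0.2, -0.5, -2.2]
opening: 0.452
time_s: 19.0
position: [0.5266, -0.0163, 0.0608]
tcp_rot: [[-0.708, 0.707, -0.001], [0.707, 0.708, 0.0], [0.0, -0.0, -1.0]]
force: [-0.5, 0.7, -2.1]
opening: 0.457
```

```bash
python3 -m inch '[{"dx":0,"dy":0,"dz":1,"turn":0,"gripper":0},{"dx":0,"dy":0,"dz":2,"turn":0,"gripper":0},{"dx":0,"dy":0,"dz":2.5,"turn":0,"gripper":0},{"dx":0,"dy":0,"dz":2.5,"turn":0,"gripper":0}]'; python3 -m inch '[{"dx":0,"dy":0,"dz":0.7,"turn":0,"gripper":0},{"dx":0,"dy":0,"dz":1.2,"turn":0,"gripper":0},{"dx":0,"dy":0,"dz":1.2,"turn":0,"gripper":0}]'
```

```text
time_s: 19.4
position: [0.5267, -0.0163, 0.0586]
tcp_rot: [[-0.708, 0.707, -0.0], [0.707, 0.708, 0.0], [0.0, -0.0, -1.0]]
force: [-0.3, 0.1, -1.8]
opening: 0.455
time_s: 19.7
position: [0.5267, -0.0163, 0.0574]
tcp_rot: [[-0.708, 0.707, -0.0], [0.707, 0.708, 0.0], [0.0, -0.0, -1.0]]
force: [-0.2, -0.4, -1.3]
opening: 0.45
```

```bash
python3 -m inch '[{"dx":0,"dy":0,"dz":0.6,"turn":0,"gripper":0},{"dx":0,"dy":0,"dz":1.0,"turn":0,"gripper":0},{"dx":0,"dy":0,"dz":1.0,"turn":0,"gripper":0}]'
```

```text
time_s: 20.0
position: [0.5268, -0.0163, 0.0571]
tcp_rot: [[-0.708, 0.707, 0.0], [0.707, 0.708, -0.0], [-0.0, 0.0, -1.0]]
force: [-0.3, 0.2, 4.9]
opening: 0.455
```

Seated (force step at the expected height). Release, rise, look.

```bash
python3 -m inch '[{"dx":0,"dy":0,"dz":0,"turn":0,"gripper":54},{"dx":0,"dy":0,"dz":0,"turn":0,"gripper":62},{"dx":0,"dy":0,"dz":0,"turn":0,"gripper":62},{"dx":0,"dy":0,"dz":0,"turn":0,"gripper":62},{"dx":0,"dy":0,"dz":0,"turn":0,"gripper":62},{"dx":0,"dy":0,"dz":-10,"turn":0,"gripper":62},{"dx":0,"dy":0,"dz":-30,"turn":0,"gripper":62},{"dx":0,"dy":0,"dz":-70,"turn":0,"gripper":62},{"dx":0,"dy":0,"dz":-110,"turn":0,"gripper":62},{"dx":0,"dy":0,"dz":-110,"turn":0,"gripper":62},{"dx":0,"dy":0,"dz":-110,"turn":0,"gripper":62}]'
python3 -m inch '[{"dx":200,"dy":-200,"dz":0,"turn":0,"gripper":62},{"dx":200,"dy":-200,"dz":0,"turn":0,"gripper":62},{"dx":200,"dy":-200,"dz":0,"turn":0,"gripper":62},{"dx":200,"dy":-200,"dz":0,"turn":0,"gripper":62}]'
python3 - <<'E'
from h import *
a=[]
for n,(x,y,w,h) in(("top",(235,145,120,100)),("scene",(285,160,120,100))):
    im=capture(n)[:,:,::-1];cv2.imwrite(f"pics/{n}6.png",im);a.append(cv2.resize(im[y:y+h,x:x+w],(400,333),interpolation=cv2.INTER_CUBIC))
cv2.imwrite("pics/v6.png",np.hstack(a));print(read_state()["position"])
E
```

```text
time_s: 21.1
position: [0.5273, -0.0164, 0.168]
tcp_rot: [[-0.708, 0.707, 0.003], [0.707, 0.708, -0.001], [-0.003, 0.002, -1.0]]
force: [0.7, -0.0, -0.5]
opening: 0.618
time_s: 21.5
position: [0.3237, -0.0157, 0.1656]
tcp_rot: [[-0.708, 0.706, -0.003], [0.706, 0.708, 0.001], [0.003, -0.001, -1.0]]
force: [-0.4, -0.5, 1.1]
opening: 0.619
[ 0.31487077 -0.01225219  0.16467369]
```

View pics/v6.png

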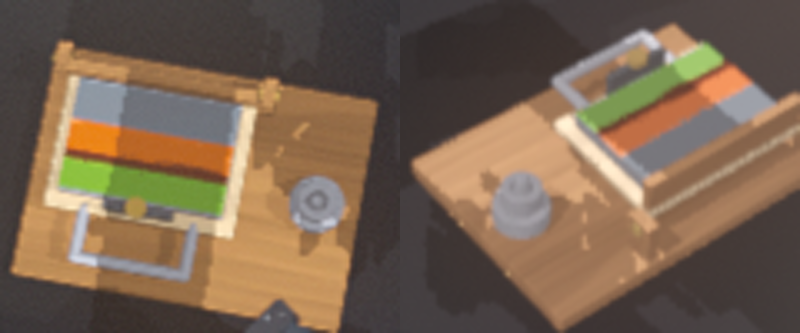

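```bash
cat > m4.py <<'E'
from h import *
W={"top":(250,216,50,16),"scene":(326,167,60,36)}
I={n:cv2.imread(f"pics/{n}0.png").astype(float) for n in C}
def box(p,a0,a1,b0,b1,r=.006):  # easel-frame box about bar centre
    c,s=np.cos(p[2]),np.sin(p[2]);o=[]
    for a in(a0,a1):
        for b in(b0,b1):
            for z in(-r,r): o.append([p[0]+c*a-s*b,p[1]+s*a+c*b,.055+z])
    return np.array(o)
def bar(p):
    c,s=np.cos(p[2]),np.sin(p[2])
    return np.array([[p[0]-s*b+c*.006*np.cos(t),p[1]+c*b+s*.006*np.cos(t),.055+.006*np.sin(t)] for b in(-.055,.055) for t in A])
mod=lambda p:[bar(p),box(p,0,.045,.045,.055,.005),box(p,0,.045,-.055,-.045,.005)]
for n in C:
    x,y,w,h=W[n];c=I[n][y:y+h,x:x+w];d=c[...,2]-c[...,0];m=np.clip((70-d)/70,0,1)*np.clip((c.mean(2)-95)/50,0,1)
    if n=="scene": m*=(np.add.outer(np.arange(h),np.zeros(w))*1.0+0*np.arange(w)<99)
    p0=[*ray(n,(274,226) if n=="top" else (285+603*.3-120,160+61*.3),.055),-.19]
    p,cost=fit([(n,W[n],m)],mod,p0,.006);print(n,p0,p.round(4),cost)
    q=render(n,mod(p),W[n]);v=np.vstack([m,q])*255;cv2.imwrite(f"pics/bar_{n}.png",cv2.resize(v.astype(np.uint8),None,fx=6,fy=6,interpolation=0))
a,b=[cv2.imread(f"pics/bar_{n}.png") for n in C];H=max(a.shape[0],b.shape[0])
cv2.imwrite("pics/bar.png",np.hstack([np.pad(v,((0,H-v.shape[0]),(0,10),(0,0)),constant_values=128) for v in(a,b)]))
E
python3 m4.py
```

```text
scene [np.float64(0.47485729310944025), np.float64(0.17023935254468625), -0.19] [ 0.468   0.1692 -0.2173] 0.7561917038510493
top [np.float64(0.46045043286533727), np.float64(0.16734347299176994), -0.19] [ 0.4645  0.1652 -0.1938] 0.2971679304461727
```

View pics/bar.png

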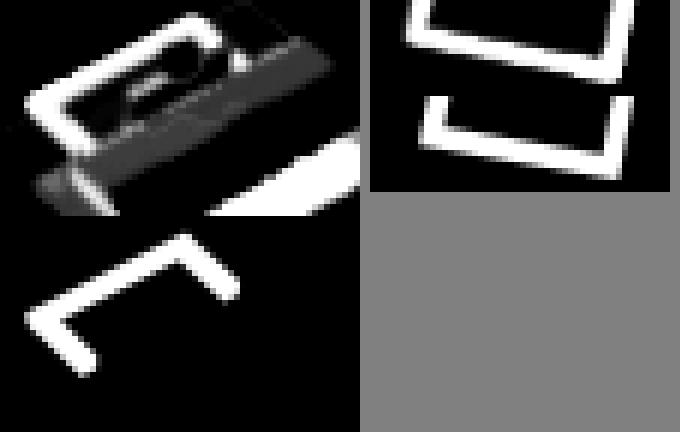

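```bash
python3 go.py .4668 .166 .13 -11.2
```

```text
t 21.6 pos [314.9 -12.3 164.7] head 44.97 open 0.6184668556483333 F [-0.5 -0.  -1.3]
dx dy dz [ 18.2 233.7  33.3] steps 4.73533949061287
turn rad 0.98
```

```bash
python3 -m inch '[{"dx":18,"dy":233,"dz":30,"turn":0.98,"gripper":45},{"dx":18,"dy":233,"dz":30,"turn":0.98,"gripper":45},{"dx":18,"dy":233,"dz":30,"turn":0.98,"gripper":45},{"dx":18,"dy":233,"dz":30,"turn":0.98,"gripper":45},{"dx":18,"dy":233,"dz":30,"turn":0.98,"gripper":45},{"dx":18,"dy":233,"dz":30,"turn":0.98,"gripper":45},{"dx":18,"dy":233,"dz":30,"turn":0.98,"gripper":45},{"dx":18,"dy":233,"dz":30,"turn":0.98,"gripper":45},{"dx":18,"dy":233,"dz":30,"turn":0.98,"gripper":45},{"dx":18,"dy":233,"dz":30,"turn":0.98,"gripper":45},{"dx":18,"dy":233,"dz":30,"turn":0.98,"gripper":45}]'; python3 go.py .4668 .166 .051 -11.2
```

```text
time_s: 22.7
position: [0.4784, 0.161, 0.136]
tcp_rot: [[0.192, 0.981, -0.001], [0.981, -0.192, -0.0], [-0.0, -0.001, -1.0]]
force: [-0.7, -0.5, -0.6]
opening: 0.454
t 22.7 pos [478.4 161.  136. ] head -11.1 open 0.45374660394778976 F [-0.7 -0.5 -0.6]
dx dy dz [  2.7 -12.2  85. ] steps 1.7185798098734528
turn rad 0.002
```

```bash
python3 -m inch '[{"dx":3,"dy":-12,"dz":5,"turn":0,"gripper":45},{"dx":3,"dy":-12,"dz":20,"turn":0,"gripper":45},{"dx":3,"dy":-12,"dz":40,"turn":0,"gripper":45},{"dx":3,"dy":-12,"dz":40,"turn":0,"gripper":45},{"dx":3,"dy":-12,"dz":40,"turn":0,"gripper":45}]'; python3 go.py .4668 .166 .051 -11.2
```

```text
time_s: 23.2
position: [0.4665, 0.1665, 0.0962]
tcp_rot: [[0.193, 0.981, -0.002], [0.981, -0.193, -0.0], [-0.0, -0.002, -1.0]]
force: [0.8, 0.7, -0.1]
opening: 0.451
t 23.2 pos [466.5 166.5  96.2] head -11.11 open 0.45094179627591885 F [ 0.8  0.7 -0.1]
dx dy dz [-0.4  0.5 45.2] steps 0.904516651953722
turn rad 0.002
```

```bash
python3 -m inch '[{"dx":0,"dy":0,"dz":12,"turn":0,"gripper":45},{"dx":0,"dy":0,"dz":25,"turn":0,"gripper":45},{"dx":0,"dy":0,"dz":38,"turn":0,"gripper":45},{"dx":0,"dy":0,"dz":45,"turn":0,"gripper":45},{"dx":0,"dy":0,"dz":45,"turn":0,"gripper":45},{"dx":0,"dy":0,"dz":45,"turn":0,"gripper":45}]'; python3 -m inch '[{"dx":0,"dy":0,"dz":0,"turn":0,"gripper":30},{"dx":0,"dy":0,"dz":0,"turn":0,"gripper":20},{"dx":0,"dy":0,"dz":0,"turn":0,"gripper":16},{"dx":0,"dy":0,"dz":0,"turn":0,"gripper":16}]';python3 go.py .4668 .166 .051 -11.2
```

```text
time_s: 23.8
position: [0.4676, 0.1664, 0.0516]
tcp_rot: [[0.193, 0.981, 0.0], [0.981, -0.193, 0.0], [0.0, 0.0, -1.0]]
force: [0.2, -0.1, -0.6]
opening: 0.451
time_s: 24.2
position: [0.4676, 0.1664, 0.0517]
tcp_rot: [[0.193, 0.981, 0.001], [0.981, -0.193, 0.0], [0.0, 0.001, -1.0]]
force: [0.6, -0.7, 0.1]
opening: 0.199
t 24.2 pos [467.6 166.4  51.7] head -11.11 open 0.1994061892449864 F [ 0.6 -0.7  0.1]
dx dy dz [-0.6 -0.7  0.7] steps 0.023035471832724506
turn rad 0.002
```

```bash
python3 -m inch '[{"dx":0,"dy":0,"dz":0,"turn":0,"gripper":0},{"dx":0,"dy":0,"dz":0,"turn":0,"gripper":0},{"dx":0,"dy":0,"dz":0,"turn":0,"gripper":0},{"dx":0,"dy":0,"dz":0,"turn":0,"gripper":0},{"dx":0,"dy":0,"dz":0,"turn":0,"gripper":0}]';python3 go.py .4668 .166 .051 -11.2
```

```text
time_s: 24.7
position: [0.4658, 0.1666, 0.0514]
tcp_rot: [[0.193, 0.981, -0.003], [0.981, -0.193, 0.0], [-0.001, -0.003, -1.0]]
force: [-5.0, 3.5, 5.4]
opening: 0.124
t 24.7 pos [465.8 166.6  51.4] head -11.13 open 0.12430711222695703 F [-5.   3.5  5.4]
dx dy dz [-0.4  1.1  0.4] steps 0.025664297951979425
turn rad 0.001
```

```bash
python3 -m inch '[{"dx":0,"dy":-1,"dz":-5,"turn":0,"gripper":0},{"dx":0,"dy":-1,"dz":-12,"turn":0,"gripper":0},{"dx":0,"dy":-0.5,"dz":-19.5,"turn":0,"gripper":0},{"dx":0,"dy":0.7,"dz":-29,"turn":0,"gripper":0},{"dx":0,"dy":2.4,"dz":-38.7,"turn":0,"gripper":0},{"dx":0,"dy":4.6,"dz":-48.2,"turn":0,"gripper":0},{"dx":0,"dy":7.2,"dz":-57.6,"turn":0,"gripper":0},{"dx":0,"dy":10.3,"dz":-66.9,"turn":0,"gripper":0},{"dx":0,"dy":13.9,"dz":-75.9,"turn":0,"gripper":0},{"dx":0,"dy":17.9,"dz":-84.8,"turn":0,"gripper":0},{"dx":0,"dy":17.9,"dz":-84.8,"turn":0,"gripper":0}]'
cat > q.py <<'E'
from rig import *
import numpy as np
s=read_state();p=np.array(s["position"]);d=p-[.4658,.1666,.0514];u=d@[.981,-.193,0];v=d[2]
print("t",s["time_s"],"u,z mm",round(u*1e3,1),round(v*1e3,1),"q",np.arctan2(v,.195-u).round(4),"r",np.hypot(v,.195-u).round(4),"F",np.round(s["force"],1),"open",round(s["opening"],3),"lat",round(d@np.array([.193,.981,0])*1e3,1))
E
python3 q.py
```

```text
time_s: 25.8
position: [0.4842, 0.1629, 0.1375]
tcp_rot: [[0.193, 0.981, -0.002], [0.981, -0.193, -0.0], [-0.0, -0.002, -1.0]]
force: [-5.9, 2.4, -0.6]
opening: 0.124
t 25.8 u,z mm 18.7 86.1 q 0.4544 r 0.1962 F [-5.9  2.4 -0.6] open 0.124 lat -0.1
```

```bash
python3 -m inch '[{"dx":0,"dy":1.8,"dz":-4.4,"turn":0,"gripper":0},{"dx":0,"dy":5.5,"dz":-12.5,"turn":0,"gripper":0},{"dx":0,"dy":11.5,"dz":-21.2,"turn":0,"gripper":0},{"dx":0,"dy":17,"dz":-29.3,"turn":0,"gripper":0},{"dx":0,"dy":22.9,"dz":-37,"turn":0,"gripper":0},{"dx":0,"dy":29.2,"dz":-44.5,"turn":0,"gripper":0},{"dx":0,"dy":35.8,"dz":-51.6,"turn":0,"gripper":0},{"dx":0,"dy":42.8,"dz":-58.4,"turn":0,"gripper":0},{"dx":0,"dy":50.1,"dz":-64.8,"turn":0,"gripper":0},{"dx":0,"dy":57.8,"dz":-70.9,"turn":0,"gripper":0},{"dx":0,"dy":61.7,"dz":-73.8,"turn":0,"gripper":0},{"dx":0,"dy":61.7,"dz":-73.8,"turn":0,"gripper":0}]'; python3 q.py
```

```text
time_s: 27.0
position: [0.5436, 0.1508, 0.2131]
tcp_rot: [[0.192, 0.981, -0.004], [0.981, -0.192, -0.001], [-0.001, -0.004, -1.0]]
force: [-12.2, -0.0, 12.7]
opening: 0.126
t 27.0 u,z mm 79.4 161.7 q 0.95 r 0.1988 F [-12.2  -0.   12.7] open 0.126 lat -0.5
```

```bash
python3 -m inch '[{"dx":0,"dy":-1,"dz":-1.4,"turn":0,"gripper":0},{"dx":0,"dy":-2,"dz":-2.8,"turn":0,"gripper":0},{"dx":0,"dy":-2,"dz":-2.8,"turn":0,"gripper":0},{"dx":0,"dy":-2,"dz":-2.8,"turn":0,"gripper":0}]'; python3 q.py
```

```text
time_s: 27.4
position: [0.5437, 0.1508, 0.2134]
tcp_rot: [[0.193, 0.981, -0.0], [0.981, -0.193, -0.001], [-0.001, 0.0, -1.0]]
force: [-5.0, -2.1, 2.4]
opening: 0.127
t 27.4 u,z mm 79.5 162.0 q 0.9514 r 0.1989 F [-5.  -2.1  2.4] open 0.127 lat -0.5
```

```bash
python3 -m inch '[{"dx":0,"dy":2,"dz":-3,"turn":0,"gripper":0},{"dx":0,"dy":5.6,"dz":-5.6,"turn":0,"gripper":0},{"dx":0,"dy":13.8,"dz":-10.8,"turn":0,"gripper":0},{"dx":0,"dy":22.3,"dz":-15.6,"turn":0,"gripper":0},{"dx":0,"dy":31,"dz":-20,"turn":0,"gripper":0},{"dx":0,"dy":39.9,"dz":-23.9,"turn":0,"gripper":0},{"dx":0,"dy":46,"dz":-26.3,"turn":0,"gripper":0},{"dx":0,"dy":49.3,"dz":-27.5,"turn":0,"gripper":0},{"dx":0,"dy":49.3,"dz":-27.5,"turn":0,"gripper":0}]'; python3 q.py
```

```text
time_s: 28.3
position: [0.5935, 0.1407, 0.2418]
tcp_rot: [[0.193, 0.981, 0.002], [0.981, -0.193, -0.002], [-0.001, 0.002, -1.0]]
force: [-3.4, -5.1, 0.6]
opening: 0.128
t 28.3 u,z mm 130.3 190.4 q 1.243 r 0.2011 F [-3.4 -5.1  0.6] open 0.128 lat -0.8
```

```bash
python3 -m inch '[{"dx":-0.5,"dy":4,"dz":-1.4,"turn":0,"gripper":0},{"dx":-1,"dy":9,"dz":-3,"turn":0,"gripper":0},{"dx":-1,"dy":14,"dz":-4.6,"turn":0,"gripper":0},{"dx":-1,"dy":19,"dz":-6,"turn":0,"gripper":0},{"dx":-1,"dy":24,"dz":-7.2,"turn":0,"gripper":0},{"dx":-1,"dy":29,"dz":-8.3,"turn":0,"gripper":0},{"dx":-1,"dy":33,"dz":-9.1,"turn":0,"gripper":0},{"dx":-1,"dy":36,"dz":-9.7,"turn":0,"gripper":0},{"dx":-1,"dy":38,"dz":-10.2,"turn":0,"gripper":0},{"dx":-1,"dy":39,"dz":-10.5,"turn":0,"gripper":0},{"dx":-1,"dy":39,"dz":-10.5,"turn":0,"gripper":0},{"dx":-1,"dy":39,"dz":-10.5,"turn":0,"gripper":0}]'; python3 q.py;  python3 - <<'E'
from h import *
a=[]
for n,(x,y,w,h) in(("top",(225,125,140,120)),("scene",(285,110,140,120))):
    im=capture(n)[:,:,::-1];cv2.imwrite(f"pics/{n}7.png",im);a.append(cv2.resize(im[y:y+h,x:x+w],(400,343),interpolation=cv2.INTER_CUBIC))
cv2.imwrite("pics/v7.png",np.hstack(a))
E
python3 q.py
```

```text
time_s: 29.5
position: [0.6301, 0.1332, 0.2504]
tcp_rot: [[0.193, 0.981, 0.0], [0.981, -0.193, -0.0], [-0.0, 0.0, -1.0]]
force: [-1.8, -4.2, 0.4]
opening: 0.128
t 29.5 u,z mm 167.6 199.0 q 1.4342 r 0.2009 F [-1.8 -4.2  0.4] open 0.128 lat -1.0
t 29.6 u,z mm 167.6 199.1 q 1.434 r 0.2009 F [-1.9 -3.9  0.4] open 0.126 lat -1.0
```

View pics/v7.png

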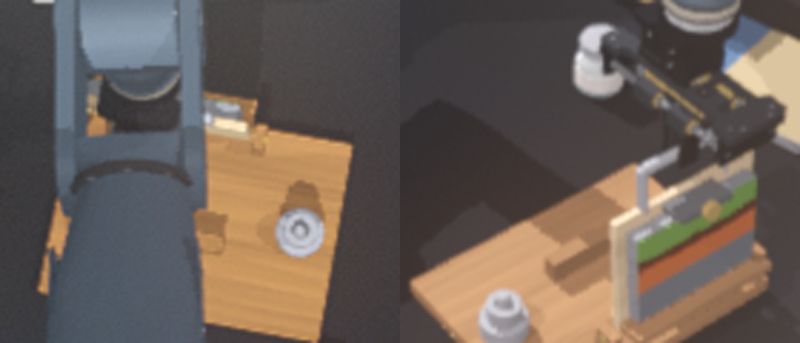

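Run:
```python
from h import *
H=np.array([.6571,.1290,.055])+[.001,.002,0]  # + scene-camera bias at post
u=np.array([.981,-.193,0]);y=np.array([.193,.981,0])
for q in(1.28,1.36,1.44,1.52,1.6): print(q,proj("scene",H-.195*np.cos(q)*u+.195*np.sin(q)*np.array([0,0,1])-.050*y).round(1))
I=cv2.imread("pics/scene7.png")[158:190,360:384].astype(int).mean(2)
np.set_printoptions(linewidth=200,threshold=10000);print(I[2:28:2].astype(int))
```

```text
1.28 [[363.  165.1]]
1.36 [[366.5 167. ]]
1.44 [[370.1 169.3]]
1.52 [[373.7 172. ]]
1.6 [[377.4 175. ]]
[[ 68  69  68  69  69  68  69  69  68  69  69  69  69  69  69  69  66  58  58  63  64  69  71  62]
 [ 68  69  68  69  69  68  68  69  69  69  69  69  69  69  69  70  70  73  94 120 139 152 123  70]
 [ 69  69  69  69  69  70  69  70  70  69  70  72  81  99 122 128 141 159 163 164 161 147  94  60]
 [ 69  69  69  69  70  73  78  80  75  93 140 179 193 210 203 187 166 159 151 138 122  96  66  56]
 [ 71  74  82 103 122 140 155 166 180 190 204 198 183 169 156 142 127 101  87  74  70  69  65  59]
 [109 137 148 157 158 157 159 171 188 185 167 150 136 121  93  75  72  71  69  70  70  70  70  70]
 [158 158 159 159 159 161 163 166 158 157 151 145 144 122  86  72  70  70  70  70  70  70  71  74]
 [159 160 161 162 161 161 162 163 158 157 152 151 164 165 160 132  96  74  73  81  94 109 129 150]
 [163 162 162 162 163 163 164 165 159 157 152 152 167 170 172 172 168 160 166 207 225 217 187 175]
 [161 162 163 165 165 165 165 166 159 157 153 150 164 177 190 205 215 228 226 218 190 167 141 134]
 [139 162 166 167 169 170 170 170 160 157 153 163 201 221 221 223 201 177 161 152 145 145 143 135]
 [127 131 140 159 164 172 188 197 181 161 154 158 182 181 169 163 149 133 139 144 130 110 107 105]
 [130 133 147 178 210 220 233 229 214 179 159 152 160 164 163 159 153 129 117 116 120 110 105 105]]
```

```bash
python3 -m inch '[{"dx":-0.5,"dy":0.7,"dz":0,"turn":0,"gripper":0},{"dx":-0.5,"dy":0.7,"dz":0,"turn":0,"gripper":0},{"dx":-0.5,"dy":0.7,"dz":0,"turn":0,"gripper":0},{"dx":-0.5,"dy":0.7,"dz":0,"turn":0,"gripper":0},{"dx":-0.5,"dy":0.7,"dz":0,"turn":0,"gripper":0},{"dx":-0.5,"dy":0.7,"dz":0,"turn":0,"gripper":0}]'; python3 q.py; python3 -c "
from rig import *;print(hand_in())"
```

```text
time_s: 30.2
position: [0.6306, 0.1331, 0.2505]
tcp_rot: [[0.193, 0.981, -0.0], [0.981, -0.193, 0.0], [0.0, -0.0, -1.0]]
force: [-1.4, -2.1, -1.1]
opening: 0.127
t 30.2 u,z mm 168.1 199.1 q 1.4365 r 0.2009 F [-1.4 -2.1 -1.1] open 0.127 lat -1.1
the job is handed in; nothing more can be done
None
```

I handed the job in at 30.2 s with both rings down on the post and the board held still at about 1.43–1.44 rad. The gripper was still closed on the bar. `hand_in()` gives no verdict.

- **Rings:** I lowered the big ring, then the small grey one (not the turquoise ones), onto the post and let go of each only after it touched down. A step in the force marked each touchdown. The small one came at the height I expected. Both camera views afterwards show the rings stacked on the post.
- **Board:** I pinched the bar and swung the board up in stages. At the end the horizontal position of the tool puts the board at 1.43–1.44 rad, and the bar's corner in the scene image agrees with about 1.43. The opening still matched the bar and the tool stayed in place. I had no direct reading of the board's angle or the grip force.
- **What disagreed:**
  - The two cameras differ by 3–4 mm in absolute position, so I corrected by contact and relative measurements.
  - The tool's arc grew from 195 to 201 mm and its height read about 6 mm too high for that angle. I put this down to the bar rolling a few millimetres between the pads, but did not confirm it. I relied on the horizontal position instead.
- **Other things on the table:** the moves were planned to stay clear of them, but I did not re-measure them at the end.

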